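# Put the hole saws away

### The job

The three hole saws are stacked on the grip pad with their arbor dropped through them. Working from the top down, draw the arbor straight up out of the stack, leaving the saws stacked, and stand it fully home, point down, in its stand; then put the small, the medium and the large saw, in that order, each flat in the recess of its own size, toothed rim down. Do not tip over any of these, and do not shift the nail jar or the level.

Things in the scene. Friction and masses are not known exactly. Their poses are not given: they have to be found in the camera images.
- arbor: steel arbor upright on the stack, 0.12-0.22 kg. Origin: centre of its collar's underside, z up. Collar 24 mm across, z 0 to 20 mm; hex shank 11-12 mm thick, z 20 to 58; shaft 16 mm across, z -16 to 0; pilot drill 6.4 mm across, z -62 to -16. At the start collar on the small saw's cap, shaft in its hole (1 mm play all round), pilot hanging through the medium saw's hole.
- saw_small: hole saw, a plain dark steel cup 38 mm in outer diameter and 45 mm tall, standing mouth (toothed rim) down with its closed cap up (top saw of the stack, standing on the medium saw; 0.09 to 0.16 kg). The cap is 6 mm thick with an 18 mm round hole in the middle; wall 2 to 3 mm. Origin: centre of the toothed rim (its underside), z up out of the cap.
- saw_medium: hole saw, a plain dark steel cup 51 mm in outer diameter and 45 mm tall, standing mouth (toothed rim) down with its closed cap up (middle saw of the stack, standing on the large saw; 0.13 to 0.23 kg). The cap is 6 mm thick with an 18 mm round hole in the middle; wall 2 to 3 mm. Origin: centre of the toothed rim (its underside), z up out of the cap.
- saw_large: hole saw, a plain dark steel cup 64 mm in outer diameter and 45 mm tall, standing mouth (toothed rim) down with its closed cap up (bottom saw of the stack, standing on a round dark grip pad 120 mm across and 4 mm thick; 0.16 to 0.30 kg). The cap is 6 mm thick with an 18 mm round hole in the middle; wall 2 to 3 mm. Origin: centre of the toothed rim (its underside), z up out of the cap.
- arbor_stand: fixed black plastic stand for the arbor, 66 x 66 mm, 76 mm high. Its top has a funnel (46 mm across at the rim, 30 mm at its flat seat, 10 mm deep), then a 20 mm bore down to 4 mm above the board. Home: pilot and shaft in the bore, collar on the seat. Origin: centre of its underside on the board; seat 66 mm above it; z up.
- nest_small: fixed square black plastic insert, 96 x 96 mm, 18 mm high, with one round recess in the middle, 56 mm across at the top tapering to 46 mm at its floor, 12 mm deep with a cork-lined floor: the place of the 38 mm hole saw. Origin: centre of its underside on the board; the recess floor is 6 mm above it, z up.
- nest_medium: fixed square black plastic insert, 96 x 96 mm, 18 mm high, with one round recess in the middle, 69 mm across at the top tapering to 59 mm at its floor, 12 mm deep with a cork-lined floor: the place of the 51 mm hole saw. Origin: centre of its underside on the board; the recess floor is 6 mm above it, z up.
- nest_large: fixed square black plastic insert, 96 x 96 mm, 18 mm high, with one round recess in the middle, 82 mm across at the top tapering to 72 mm at its floor, 12 mm deep with a cork-lined floor: the place of the 64 mm hole saw. Origin: centre of its underside on the board; the recess floor is 6 mm above it, z up.
- nail_jar: bystander: glass jar of finishing nails with a metal lid, 70 mm across, 92 mm tall, standing upright on the board. Origin: centre of its underside.
- torpedo_level: bystander: aluminium torpedo level, 230 x 22 mm, 32 mm high, lying on its base. Origin: centre of its underside, x along its length.
Not all that is in view belongs to the job. There is more than one size of the arbor; the job needs the smaller. Leave any orange look-alike of the saw_medium alone.

How it is judged:
On the way, in this order (a step that is already met when the one before it is completed fails the run):
1. the arbor stands home in its stand, let go, and the three saws are still stacked (horizontal distance between arbor and arbor_stand below 0.006 m and z of arbor in the frame of arbor_stand between 0.062 and 0.07 m and angle between arbor's own z axis and vertical below 0.12 rad and contact force between the fingers and arbor below 0.1 N and horizontal distance between saw_small and saw_medium below 0.015 m and horizontal distance between saw_medium and saw_large below 0.015 m and z of saw_small in the frame of saw_large above 0.085 m), for 0.2 s.
2. the small saw is flat in its own recess, let go (horizontal distance between saw_small and nest_small below 0.01 m and z of saw_small in the frame of nest_small between 0.002 and 0.01 m and angle between saw_small's own z axis and vertical below 0.08 rad and contact force between the fingers and saw_small below 0.1 N), for 0.2 s.
3. the medium saw is flat in its own recess, let go (horizontal distance between saw_medium and nest_medium below 0.01 m and z of saw_medium in the frame of nest_medium between 0.002 and 0.01 m and angle between saw_medium's own z axis and vertical below 0.08 rad and contact force between the fingers and saw_medium below 0.1 N), for 0.2 s.
4. the large saw is flat in its own recess, let go (horizontal distance between saw_large and nest_large below 0.01 m and z of saw_large in the frame of nest_large between 0.002 and 0.01 m and angle between saw_large's own z axis and vertical below 0.08 rad and contact force between the fingers and saw_large below 0.1 N), for 0.2 s.
At the end, for the whole second after the job is handed in: Arbor upright in its stand (collar within 4 mm of the seat, axis within 6 mm of centre, tilt under 0.12 rad); each saw mouth down in the recess of its size (centre within 10 mm, foot within 4 mm of its floor, tilt under 0.08 rad); all released and at rest (all of step 2 and all of step 3 and all of step 4 and horizontal distance between arbor and arbor_stand below 0.006 m and z of arbor in the frame of arbor_stand between 0.062 and 0.07 m and angle between arbor's own z axis and vertical below 0.12 rad and contact force between the fingers and arbor below 0.1 N and linear speed of each of arbor, saw_small, saw_medium, saw_large below 0.02 m/s); the robot touches nothing.
It fails at once if the arbor or a saw is tipped over (more than 0.6 rad) (angle between any of arbor, saw_small, saw_medium, saw_large's own z axis and vertical above 0.6 rad).
It fails at once if the nail jar is shifted more than 25 mm or tipped more than 0.3 rad (distance of nail_jar from where it was at the start of the episode above 0.025 m or angle between nail_jar's own z axis and vertical above 0.3 rad).
It fails at once if the level is shifted more than 25 mm (distance of torpedo_level from where it was at the start of the episode above 0.025 m).
It also fails if it takes over 106 s, if anything falls off the work surface, if the arm or the gripper's body presses on something with over 40 N, if the wrist force passes 120 N, or if a joint passes its speed limit or range.

### The arm

A 6-joint arm with a two-finger parallel gripper is mounted at the origin on the work surface. World frame = base frame: x ahead of the robot, y to its left, z up, the work surface at z = 0. Lengths are in m, angles in rad, forces in N, time in s.
With the tool pointing down it reaches from about 0.3 to 0.875 m from the base axis. Payload 4.2 kg.
Tool frame: the origin (TCP) lies between the finger pads; the fingertips stand 19 mm ahead of it and the grasp point (between the pads) is the TCP; z points along the fingers, y is the line along which they close (so a half turn about z gives the same grasp; the last joint's range is limited). The gripper opens to 85 mm and grips with 20 to 120 N. Pads are 22 mm wide; open, the fingers measure 114 mm over their backs; the gripper's body (76 mm by 85 mm) begins 54 mm behind the grasp point. The pads swing forward as they close: fully open they stand 13 mm farther back than shut.
Start: joints at [1.247, 0.32, 1.565, -0, 1.257, -0.02], TCP at [0.172, 0.549, 0.25] pointing down, gripper open.
Joint ranges: [-3.11, 3.11], [-0.84, 2.01], [0.21, 2.61], [-1.34, 4.49], [0.05, 2.63], [-2.56, 2.56]. Speed limits (rad/s): [2.57, 2.57, 3.14, 3.14, 3.14, 3.14].

### API

Orientations are given as a rotation vector (axis times angle).
In Python, from bench import status, viewer, workorder gives the robot as it stands.
- The arm moves only by the tool servo_tool, never from a script. Its argument "increments" is a list of rows, each an object of numbers: "tx", "ty", "tz": the shift along the tool's x, y, z as a fraction of full scale; "ax", "ay", "az": the turn, a rotation vector about the tool's x, y, z as a fraction of full scale. In form: [{"tx": .., "ty": .., "tz": .., "ax": .., "ay": .., "az": ..}, ...]. A call has 1 to 5 rows; each row is the pose to reach, as a shift and turn from the pose commanded when the call began, along the tool's axes at that moment; what a row does not reach only later rows make up. Full scale, the value 1, is 0.12 m for a shift and 90 degrees for a turn. A row lasts 1/8 s, in which the tool goes at most 62.5 mm and 10.7 degrees, less where a joint would pass 70% of its speed; a pose out of reach is approached as far as the arm can. A call with a number of a shift or a turn outside -1 to 1 is refused whole. A call with a gripper value outside its range is refused whole. "hand" is the gripper command: -1 is fully open, 1 is shut, values between are in proportion, set as the call begins (left out, the last holds). The fingers move at their own pace and stop on an object; the grip force is fixed at half the most. Time passes only in rows, so rows that repeat a pose let the fingers close. It gives the time, the measured TCP pose, the force, the opening and the grip force at its end, in the units of the state.
- status.observe(): the state, without advancing time (a new reading comes with each control period).
- viewer.read_camera(name): name is "side" or "top" or "wrist"; returns a dict with "frame" (384x512x3 uint8, red, green, blue), "depth" (384x512 float32, m along the optical axis (not along the pixel's ray), 0 where there is no reading), "fov_y" (degrees; the focal length in pixels is half the picture's height over the tangent of half this angle, whatever the lens; pixels are square), "cx", "cy" (the principal point, pixels), "extrinsics" (4x4, takes a point from world to camera coordinates); the wrist camera has in their place "T_tool_cam" (4x4, takes a point from camera to tool coordinates, whose origin is the TCP and whose axes are the flange's). Camera axes: x right, y down, z forward; pixel columns grow to the right and rows downward; lengths in m; the calibration is good to about 2 mm. A picture is of the moment at which its call begins: read the wrist's pose just before it.
- workorder.finish_job(): hands the job in; it is judged then, once.
The state is a dict: "t": time; "q": joint angles; "qd": joint speeds; "joint_torque": joint torques, N m; "position": TCP position; "orientation": TCP orientation; "force": force on the tool from outside, world axes, zero at the start; "torque": the same for the moment, N m; "width": finger opening in m; "finger_force": force on a finger pad.
Only numpy, scipy, OpenCV 4.12 (cv2) and the standard library are available. Lean on these libraries where they do the work, as an engineer would, in place of code of your own. Each camera call takes 0.05 s, during which the arm holds its last target. There are 200 camera calls.

## Working session

There is one attempt and no reset: what is moved stays moved. The work goes in short steps, Python scripts to look and compute and a tool call to move; the robot and the scene stay as the last step left them, time stands still between calls to the robot, and variables do not carry over. Pictures are saved under pics/ and viewed, at most 16 in all, crops included, and the job is handed in when it is done.

Besides the shell and the picture viewer there is one more tool, called after "Emit:" as name(argument=value, ...), one argument or row to a line, values as JSON. servo_tool: Moves the arm, as the interface text tells. Its arguments: {"type":"object","properties":{"increments":{"type":"array"},"hand":{"type":"number"}},"required":["increments"]}

```bash
ls; mkdir -p pics; python3 - <<'E'
from bench import status, viewer
import cv2, numpy as np
s=status.observe(); print(s['t'],s['position'],s['orientation'],s['width'])
for n in ('top','side'):
    c=viewer.read_camera(n); cv2.imwrite(f'pics/{n}0.png',c['frame'][:,:,::-1]); np.savez(f'{n}0.npz',**c)
    print(n,c['fov_y'],c['cx'],c['cy'],np.round(c['extrinsics'],3).tolist())
E
```

```text
pics
0.0 [0.17186672 0.5482379  0.24947402] [-4.75334184e-01 -3.10508995e+00  2.78313246e-03] 0.08572329881730495
top 47.609767218002595 252.90303797561407 189.7452878732387 [[-0.018, -1.0, -0.015, 0.103], [-0.985, 0.02, -0.171, 0.593], [0.172, 0.011, -0.985, 1.226], [0.0, 0.0, 0.0, 1.0]]
side 45.02070871495072 261.72993564631213 194.47550809322973 [[-0.995, -0.104, -0.003, 0.588], [-0.059, 0.588, -0.807, 0.065], [0.086, -0.802, -0.591, 1.168], [0.0, 0.0, 0.0, 1.0]]
```

View pics/top0.png

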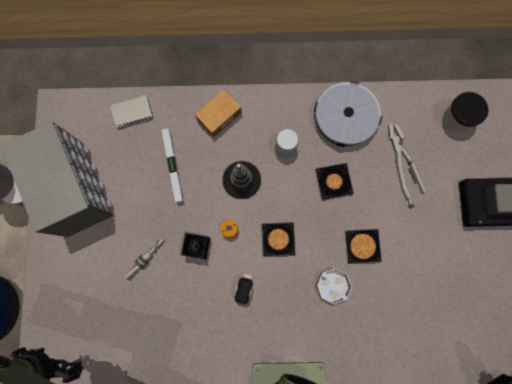

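View pics/side0.png

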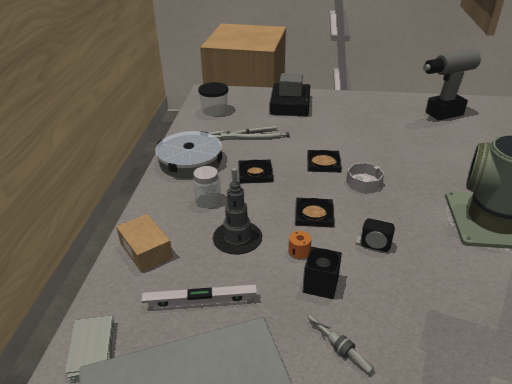

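Top view: the stack is on its pad at about (241,178), the stand at (196,246) and cork recesses at (334,181), (278,239) and (363,246). The jar is at (287,140) and the level at (172,165).

Possible confusions:
- **Arbor:** the upright one in the stack at (240,168) is the one I want. The one lying at (145,258) is the larger one.
- **Medium saw:** the middle of the stack, not the orange one at (229,229).
- **Nests:** told apart by their cork diameter.

```bash
cat > h.py <<'E'
import numpy as np, cv2
from scipy.spatial.transform import Rotation as R
def foc(c): return 192/np.tan(np.radians(float(c['fov_y']))/2)
def ray(c,uv,z,T=None):
    """pixels -> world points on plane z; T = camera-to-world (default from extrinsics)"""
    T=np.linalg.inv(c['extrinsics']) if T is None else T
    uv=np.atleast_2d(uv).astype(float); f=foc(c)
    d=np.c_[(uv[:,0]-c['cx'])/f,(uv[:,1]-c['cy'])/f,np.ones(len(uv))]@T[:3,:3].T
    o=T[:3,3]; return o+d*((z-o[2])/d[:,2])[:,None]
def cloud(c,T=None):
    T=np.linalg.inv(c['extrinsics']) if T is None else T
    f=foc(c); v,u=np.mgrid[:384,:512]; D=c['depth']
    P=np.stack([(u-c['cx'])/f*D,(v-c['cy'])/f*D,D],-1)@T[:3,:3].T+T[:3,3]
    P[D==0]=np.nan; return P
def toolT(s):
    T=np.eye(4); T[:3,:3]=R.from_rotvec(s['orientation']).as_matrix(); T[:3,3]=s['position']; return T
def wrist():
    from bench import status, viewer
    s=status.observe(); c=viewer.read_camera('wrist'); return s,c,toolT(s)@c['T_tool_cam']
def go(s,p,yaw=None):
    """fractions (tool axes) from measured pose to world p; yaw = wanted direction of tool y, tool down"""
    T=toolT(s); d=T[:3,:3].T@(np.array(p)-T[:3,3])/.12; a=np.zeros(3)
    if yaw is not None:
        y=T[:3,1]; z=np.array([0,0,-1.])
        best=None
        for k in (0,np.pi):
            Y=np.array([np.cos(yaw+k),np.sin(yaw+k),0]); M=np.c_[np.cross(Y,z),Y,z]
            r=R.from_matrix(T[:3,:3].T@M).as_rotvec()
            if best is None or np.linalg.norm(r)<np.linalg.norm(best): best=r
        a=best/(np.pi/2)
    return np.round(d,3),np.round(a,3)
E
python3 - <<'E'
from h import *
for n in ('top','side'):
    c=dict(np.load(f'{n}0.npz')); im=c['frame']; P=cloud(c)
    hsv=cv2.cvtColor(im,cv2.COLOR_RGB2HSV)
    m=cv2.inRange(hsv,(5,90,90),(25,255,255))
    for k in cv2.findContours(m,cv2.RETR_EXTERNAL,cv2.CHAIN_APPROX_NONE)[0]:
        a=cv2.contourArea(k)
        if 60<a<900:
            k=k[:,0]; w=ray(c,k,.006); e,(b),_=cv2.minEnclosingCircle(w[:,:2].astype(np.float32))[0],0,0
            print(n,'orange',k.mean(0).round(),w.mean(0).round(4),(w.max(0)-w.min(0)).round(3))
    m=cv2.inRange(hsv,(0,0,0),(180,255,45))
    for k in cv2.findContours(m,cv2.RETR_EXTERNAL,cv2.CHAIN_APPROX_NONE)[0]:
        if 150<cv2.contourArea(k)<3000:
            r=cv2.minAreaRect(ray(c,k[:,0],.018)[:,:2].astype(np.float32)); print(n,'dark',k[:,0].mean(0).round(),np.round(r[0],4),np.round(r[1],3),round(r[2],1))
    # stack heights from depth
    Z=P[...,2]; ok=(np.hypot(P[...,0]-.5,P[...,1])<2)
    if n=='top': win=np.s_[150:205,215:270]; st=np.s_[225:265,178:215]
    else: win=np.s_[160:250,210:265]; st=np.s_[245:300,300:345]
    for z0,z1 in ((.045,.055),(.09,.098),(.135,.142),(.15,.163),(.17,.205)):
        q=P[win][(Z[win]>z0)&(Z[win]<z1)]; print(n,z0,len(q), q.mean(0).round(4) if len(q) else '', ((q.max(0)+q.min(0))/2).round(4) if len(q) else '')
    q=P[st][(Z[st]>.07)]; r=cv2.minAreaRect(q[:,:2].astype(np.float32)); print(n,'stand',len(q),np.round(r[0],4),np.round(r[1],3),r[2])
E
```

```text
top orange [363. 246.] [ 0.4278 -0.2303  0.006 ] [0.071 0.072 0.   ]
top orange [278. 239.] [0.4527 0.0204 0.006 ] [0.06 0.06 0.  ]
top orange [229. 228.] [0.4876 0.1673 0.006 ] [0.054 0.051 0.   ]
top orange [334. 181.] [ 0.6247 -0.154   0.006 ] [0.044 0.046 0.   ]
top dark [ 37. 368.] [0.1076 0.7038] [0.237 0.094] 89.2
top dark [243. 291.] [0.3051 0.1262] [0.038 0.07 ] 75.2
top dark [  6. 308.] [0.2707 0.8068] [0.175 0.053] 4.7
top dark [196. 246.] [0.4364 0.2652] [0.075 0.065] 79.6
top dark [363. 246.] [ 0.4271 -0.2273] [0.092 0.095] 2.1
top dark [278. 239.] [0.452 0.021] [0.092 0.091] 1.2
top dark [ 75. 222.] [0.5124 0.6267] [0.056 0.214] 24.5
top dark [487. 201.] [ 0.5501 -0.604 ] [0.158 0.143] 90.0
top dark [334. 181.] [ 0.6228 -0.1528] [0.094 0.094] 9.8
top dark [241. 178.] [0.6336 0.1279] [0.109 0.108] 88.8
top dark [469. 109.] [ 0.8406 -0.581 ] [0.106 0.111] 39.9
top 0.045 88 [0.6228 0.1254 0.0488] [0.6317 0.1281 0.0494]
top 0.09 75 [0.6276 0.1273 0.0942] [0.6312 0.129  0.094 ]
top 0.135 65 [0.634  0.1281 0.139 ] [0.6378 0.1283 0.1389]
top 0.15 39 [0.633  0.1285 0.1576] [0.6
[... 1226 characters left out ...]
255. 171.] [ 0.6242 -0.1388] [0.093 0.116] 8.3
side dark [484. 198.] [-0.0088 -0.1281] [0.384 0.1  ] 78.5
side dark [324. 161.] [ 0.4295 -0.2138] [0.093 0.12 ] 1.4
side dark [290. 100.] [ 0.5527 -0.6361] [0.275 0.141] 89.9
side dark [213.  89.] [ 0.8529 -0.6928] [0.108 0.134] 9.5
side dark [447.  85.] [-0.0327 -0.8136] [0.618 0.203] 70.5
side 0.045 198 [0.6491 0.119  0.0489] [0.6802 0.0113 0.05  ]
side 0.09 158 [0.6582 0.0986 0.0924] [0.6707 0.0595 0.094 ]
side 0.135 89 [0.6358 0.1352 0.1378] [0.638  0.1326 0.1383]
side 0.15 66 [0.6371 0.1324 0.1566] [0.6378 0.1285 0.1566]
side 0.17 58 [0.6379 0.1304 0.1851] [0.6387 0.1287 0.1838]
side stand 272 [0.4374 0.2626] [0.072 0.066] 78.8290023803711
```

Nests by cork diameter: the small one (46 mm) is at (.624,-.154), the medium (60 mm) at (.452,.020) and the large (72 mm) at (.428,-.230). The stand is at (.436,.263) and the stack at (.636,.128).

```bash
python3 - <<'E'
from h import *
s,c,T=wrist(); print(np.round(c['T_tool_cam'],3).tolist(),c['fov_y'],c['cx'],c['cy'])
print(go(s,[.60,.128,.32],np.pi/2)); print(toolT(s).round(3))
E
```

```text
[[0.0, -0.96, -0.279, 0.071], [1.0, -0.0, 0.001, -0.0], [-0.001, -0.279, 0.96, -0.122], [0.0, 0.0, 0.0, 1.0]] 60.10359226321976 253.69377454234981 197.3979760288406
(array([-4.452, -2.276, -0.583]), array([-0.001, -0.   , -0.193]))
[[-0.954  0.299 -0.     0.172]
 [ 0.299  0.954 -0.002  0.548]
 [ 0.    -0.002 -1.     0.25 ]
 [ 0.     0.     0.     1.   ]]
```

Emit:
servo_tool(
  increments=[
    {"tx": -0.45, "ty": -0.22, "tz": -0.2},
    {"tx": -0.9, "ty": -0.45, "tz": -0.4},
  ],
  hand=-1,
)

```text
$.increments[0]: bad value
```

Emit:
servo_tool(
  increments=[
    {"tx": -0.45, "ty": -0.22, "tz": -0.1},
    {"tx": -0.9, "ty": -0.45, "tz": -0.2},
  ],
)

```text
$.increments[0]: bad value
```

Emit:
servo_tool(
  increments=[
    {"tx": -0.45, "ty": -0.22},
    {"tx": -0.9, "ty": -0.45},
  ],
)

```text
$.increments[0]: bad value
```

Emit:
servo_tool(
  increments=[
    {"tx": -0.45, "ty": -0.22},
    {"tx": -0.9, "ty": -0.45},
  ],
)

```text
$.increments[0]: bad value
```

Emit:
servo_tool(
  increments=[
    {"tx": -0.4, "ty": -0.22, "az": -0.1},
    {"tx": -0.8, "ty": -0.45, "az": -0.19},
    {"tx": -0.8, "ty": -0.45, "az": -0.19},
    {"tx": -0.8, "ty": -0.45, "az": -0.19},
  ],
)

```text
$.increments[0]: bad value
```

Emit:
servo_tool(
  increments=[
    {"tx": -0.45, "ty": -0.22, "tz": -0.2, "ax": 0, "ay": 0, "az": 0},
    {"tx": -0.9, "ty": -0.45, "tz": -0.4, "ax": 0, "ay": 0, "az": 0},
  ],
  hand=-1,
)

```text
t: 0.4
position: [0.2561, 0.4672, 0.2963]
orientation: [-0.472, -3.106, 0.002]
force: [1.2, 0.8, 0.6]
width: 0.0854
finger_force: 0.0
```

Emit:
servo_tool(
  increments=[
    {"tx": -0.45, "ty": -0.22, "tz": -0.1, "ax": 0, "ay": 0, "az": 0},
    {"tx": -0.9, "ty": -0.45, "tz": -0.2, "ax": 0, "ay": 0, "az": 0},
  ],
)

```text
t: 0.65
position: [0.3436, 0.3828, 0.3209]
orientation: [0.475, 3.105, 0.0]
force: [0.2, 0.6, -0.1]
width: 0.0854
finger_force: 0.0
```

Emit:
servo_tool(
  increments=[
    {"tx": -0.45, "ty": -0.22, "tz": 0, "ax": 0, "ay": 0, "az": 0},
    {"tx": -0.9, "ty": -0.45, "tz": 0, "ax": 0, "ay": 0, "az": 0},
  ],
)

```text
t: 0.9
position: [0.4306, 0.2989, 0.3206]
orientation: [0.475, 3.105, 0.001]
force: [1.2, 0.3, 1.0]
width: 0.0853
finger_force: 0.0
```

Emit:
servo_tool(
  increments=[
    {"tx": -0.45, "ty": -0.22, "tz": 0, "ax": 0, "ay": 0, "az": 0},
    {"tx": -0.9, "ty": -0.45, "tz": 0, "ax": 0, "ay": 0, "az": 0},
  ],
)

```text
t: 1.15
position: [0.5175, 0.215, 0.3203]
orientation: [-0.476, -3.105, -0.0]
force: [0.2, 0.6, -0.8]
width: 0.0852
finger_force: 0.0
```

Emit:
servo_tool(
  increments=[
    {"tx": -0.4, "ty": -0.22, "tz": 0, "ax": 0, "ay": 0, "az": -0.1},
    {"tx": -0.8, "ty": -0.45, "tz": 0, "ax": 0, "ay": 0, "az": -0.19},
    {"tx": -0.8, "ty": -0.45, "tz": 0, "ax": 0, "ay": 0, "az": -0.19},
    {"tx": -0.8, "ty": -0.45, "tz": 0, "ax": 0, "ay": 0, "az": -0.19},
  ],
)

```text
t: 1.65
position: [0.5914, 0.1364, 0.32]
orientation: [-0.01, -3.14, -0.001]
force: [-0.6, -0.0, 0.2]
width: 0.0855
finger_force: 0.0
```

```bash
python3 - <<'E'
from h import *
s,c,T=wrist(); print(s['t'],s['position'].round(4))
cv2.imwrite('pics/w1.png',c['frame'][:,:,::-1]); np.savez('w1.npz',T=T,**c)
cl=cv2.resize(c['frame'][:,:,::-1],None,fx=1.5,fy=1.5); cv2.imwrite('pics/w1b.png',cl)
E
```

```text
1.65 [0.5914 0.1364 0.32  ]
```

View pics/w1b.png

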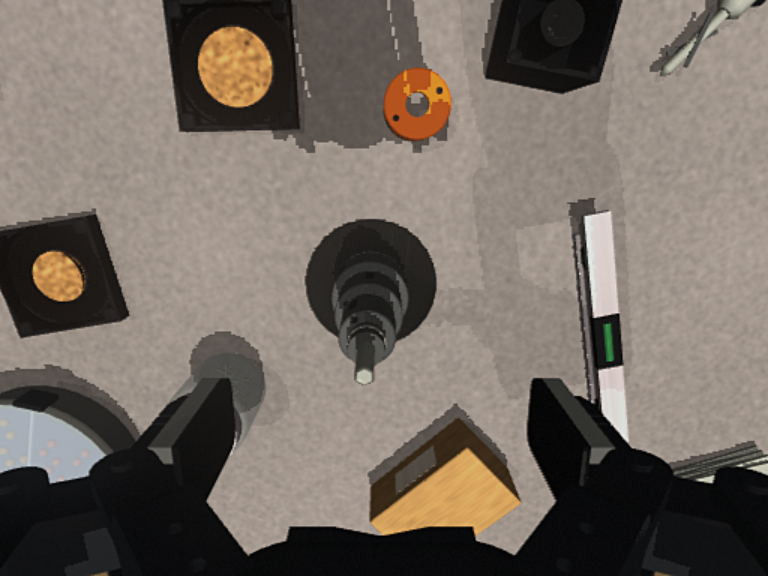

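The stack is upright with the shank tip at (364,376) in the 1.5x picture. The stand is at upper right (555,45) and the orange decoy at (417,104). Next is a close crop of the arbor and the measurement.

```bash
python3 - <<'E'
from h import *
c=dict(np.load('w1.npz')); T=c['T']; im=c['frame']
cr=im[190:265,205:290,::-1]; cv2.imwrite('pics/w1c.png',cv2.resize(cr,None,fx=7,fy=7,interpolation=cv2.INTER_CUBIC))
P=cloud(c,T); Z=P[...,2]
m=((abs(P[...,0]-.637)<.02)&(abs(P[...,1]-.128)<.02)&(Z>.19)).astype(np.uint8)
v,u=np.nonzero(m); print('depth tip',len(u),P[m>0].mean(0).round(4),(P[m>0].max(0)).round(4), (u.mean(),v.mean()))
g=cv2.cvtColor(im,cv2.COLOR_RGB2GRAY); b=((g>150)).astype(np.uint8); b[:,:225]=0;b[:,262:]=0;b[:240]=0;b[:262]*=1;b[258:]=0
k=max(cv2.findContours(b,cv2.RETR_EXTERNAL,cv2.CHAIN_APPROX_NONE)[0],key=cv2.contourArea)
w=ray(c,k[:,0],.197,T); print('bright tip',k[:,0].mean(0),cv2.contourArea(k),((w.max(0)+w.min(0))/2).round(4),(w.max(0)-w.min(0)).round(4))
r=np.round(w[:,:2]-w[:,:2].mean(0),4); a=np.degrees(np.arctan2(r[:,1],r[:,0])); o=np.argsort(a); print([(int(a[i]),round(1e3*float(np.hypot(*r[i])),1)) for i in o])
for z0,z1 in ((.155,.161),(.136,.141),(.0925,.0965),(.0475,.052)):
    q=P[(abs(P[...,0]-.637)<.04)&(abs(P[...,1]-.128)<.04)&(Z>z0)&(Z<z1)]; print(z0,len(q),((q.max(0)+q.min(0))/2).round(4),(q.max(0)-q.min(0)).round(4))
E
```

```text
depth tip 157 [0.6355 0.1268 0.1947] [0.6425 0.1316 0.1976] (np.float64(242.11464968152868), np.float64(248.9171974522293))
bright tip [245.26950355 249.43971631] 238.5 [0.6342 0.1293 0.197 ] [0.0151 0.0256 0.    ]
[(-171, 1.3), (-155, 2.4), (-140, 2.8), (-140, 4.0), (-130, 12.8), (-129, 11.6), (-129, 10.4), (-128, 13.4), (-127, 12.3), (-126, 11.1), (-126, 14.0), (-126, 14.0), (-125, 12.9), (-124, 10.0), (-124, 14.7), (-122, 4.0), (-122, 10.7), (-121, 14.2), (-120, 9.5), (-120, 9.5), (-120, 14.9), (-118, 13.8), (-117, 14.5), (-116, 9.1), (-116, 9.1), (-110, 8.8), (-109, 9.5), (-107, 4.4), (-105, 8.5), (-104, 5.2), (-103, 9.3), (-102, 5.9), (-98, 8.4), (-98, 9.2), (-94, 5.9), (-93, 8.3), (-93, 8.3), (-87, 8.3), (-87, 8.3), (-86, 5.9), (-82, 10.0), (-81, 9.2), (-81, 8.4), (-77, 6.0), (-76, 9.4), (-75, 8.6), (-71, 9.7), (-69, 6.3), (-69, 8.9), (-65, 9.3), (-62, 8.5), (-62, 6.7), (-60, 9.7), (-57, 9.0), (-54, 8.3), (-51, 6.5), (-51, 7.7), (-50, 8.9), (-49, 10.1), (-45, 9.5), (-42, 8.9), (-38, 8.4), (-33, 7.9), (-28, 7.5), (-22, 7.1), (-15, 7.0), (-12, 5.0), (-9, 6.8), (-4, 4.0), (-2, 5.8
[... 372 characters left out ...]
, (73, 11.6), (77, 10.5), (82, 10.4), (82, 3.8), (86, 9.4), (91, 10.3), (96, 3.8), (96, 10.4), (101, 10.5), (105, 1.5), (106, 10.7), (106, 13.3), (108, 4.0), (108, 11.7), (108, 11.7), (110, 13.5), (111, 12.8), (111, 12.8), (113, 13.9), (113, 13.9), (114, 11.3), (116, 14.2), (118, 4.3), (120, 11.0), (122, 12.2), (125, 12.6), (128, 4.8), (128, 13.2), (130, 12.5), (132, 10.8), (133, 12.0), (135, 7.8), (135, 5.4), (135, 10.2), (135, 9.1), (139, 7.3), (140, 6.2), (155, 1.4)]
0.155 314 [0.6357 0.1268 0.158 ] [0.022  0.0231 0.0059]
0.136 505 [0.6353 0.1267 0.1385] [0.0354 0.0375 0.005 ]
0.0925 234 [0.631  0.1266 0.0944] [0.0382 0.0489 0.0038]
0.0475 247 [0.6273 0.1267 0.0497] [0.0448 0.062  0.0043]
```

View pics/w1c.png

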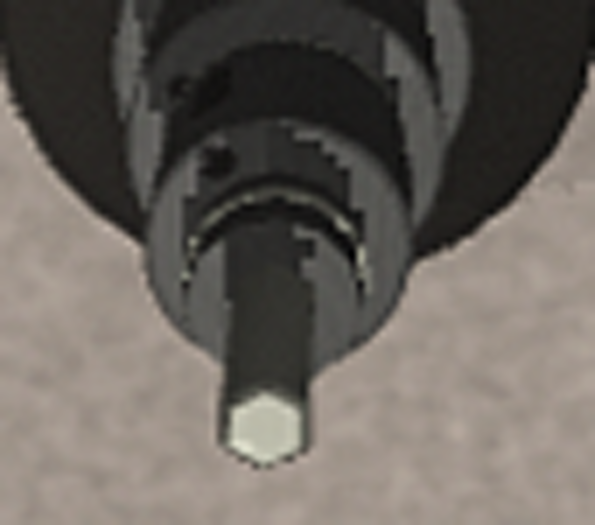

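The crop confirms it: a hex shank with its top centre at (266,427), flats facing left and right and so parallel to the pads. It stands on the collar of the small saw. I'm descending to the shank.

Emit:
servo_tool(
  increments=[
    {"tx": -0.2, "ty": -0.04, "tz": 0.2, "ax": 0, "ay": 0, "az": 0},
    {"tx": -0.37, "ty": -0.08, "tz": 0.5, "ax": 0, "ay": 0, "az": 0},
    {"tx": -0.37, "ty": -0.08, "tz": 0.83, "ax": 0, "ay": 0, "az": 0},
    {"tx": -0.37, "ty": -0.08, "tz": 0.83, "ax": 0, "ay": 0, "az": 0},
  ],
  hand=0.1,
)

```text
t: 2.2
position: [0.6336, 0.1275, 0.2179]
orientation: [-0.006, -3.134, 0.002]
force: [-0.4, 0.2, -0.4]
width: 0.0382
finger_force: 0.0
```

```bash
python3 - <<'E'
from h import *
s,c,T=wrist(); print(s['t'],s['position'].round(4),s['orientation'].round(4),s['width'])
cv2.imwrite('pics/w2.png',c['frame'][:,:,::-1]);P=cloud(c,T); Z=P[...,2]; near=(abs(P[...,0]-.637)<.025)&(abs(P[...,1]-.128)<.025)
for z0,z1 in ((.155,.161),(.165,.195),(.1955,.2)):
    q=P[near&(Z>z0)&(Z<z1)]; print(z0,len(q),((q.max(0)+q.min(0))/2).round(4),(q.max(0)-q.min(0)).round(4))
E
```

```text
2.2 [0.6336 0.1275 0.2179] [-6.0000e-03 -3.1341e+00  1.6000e-03] 0.038175397052547334
0.155 746 [0.6353 0.1267 0.158 ] [0.0214 0.0232 0.0058]
0.165 581 [0.6361 0.127  0.18  ] [0.0121 0.0106 0.0299]
0.1955 158 [0.6336 0.1273 0.1977] [0.0139 0.0388 0.0045]
```

View pics/w2.png

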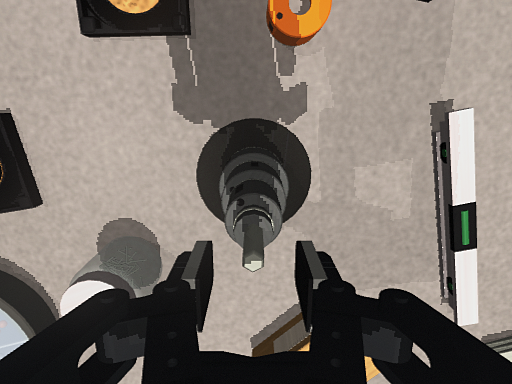

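Shank tip at (253,265), centred between the pads. I'm lowering and closing.

Emit:
servo_tool(
  increments=[
    {"tx": -0.02, "ty": -0.006, "tz": 0.15, "ax": 0, "ay": 0, "az": 0},
    {"tx": -0.02, "ty": -0.006, "tz": 0.29, "ax": 0, "ay": 0, "az": 0},
    {"tx": -0.02, "ty": -0.006, "tz": 0.29, "ax": 0, "ay": 0, "az": 0},
    {"tx": -0.02, "ty": -0.006, "tz": 0.29, "ax": 0, "ay": 0, "az": 0},
  ],
)

```text
t: 2.75
position: [0.6388, 0.1258, 0.1864]
orientation: [0.009, 3.141, 0.0]
force: [0.7, 0.6, -0.3]
width: 0.0386
finger_force: 0.0
```

Emit:
servo_tool(
  increments=[
    {"tx": 0, "ty": 0, "tz": 0, "ax": 0, "ay": 0, "az": 0},
    {"tx": 0, "ty": 0, "tz": 0, "ax": 0, "ay": 0, "az": 0},
    {"tx": 0, "ty": 0, "tz": 0, "ax": 0, "ay": 0, "az": 0},
    {"tx": 0, "ty": 0, "tz": 0, "ax": 0, "ay": 0, "az": 0},
  ],
  hand=1,
)

```text
t: 3.25
position: [0.6388, 0.1258, 0.1867]
orientation: [0.008, 3.14, 0.0]
force: [-0.7, 0.1, 3.0]
width: 0.0094
finger_force: 58.4
```

Emit:
servo_tool(
  increments=[
    {"tx": 0, "ty": 0, "tz": -0.04, "ax": 0, "ay": 0, "az": 0},
    {"tx": 0, "ty": 0, "tz": -0.1, "ax": 0, "ay": 0, "az": 0},
    {"tx": 0, "ty": 0, "tz": -0.17, "ax": 0, "ay": 0, "az": 0},
    {"tx": 0, "ty": 0, "tz": -0.25, "ax": 0, "ay": 0, "az": 0},
    {"tx": 0, "ty": 0, "tz": -0.25, "ax": 0, "ay": 0, "az": 0},
  ],
)

```text
t: 3.88
position: [0.639, 0.1258, 0.2174]
orientation: [0.008, 3.139, 0.001]
force: [0.6, -0.1, -0.7]
width: 0.0091
finger_force: 58.4
```

Emit:
servo_tool(
  increments=[
    {"tx": 0, "ty": 0, "tz": -0.12, "ax": 0, "ay": 0, "az": 0},
    {"tx": 0, "ty": 0, "tz": -0.24, "ax": 0, "ay": 0, "az": 0},
    {"tx": 0, "ty": 0, "tz": -0.36, "ax": 0, "ay": 0, "az": 0},
    {"tx": 0, "ty": 0, "tz": -0.48, "ax": 0, "ay": 0, "az": 0},
    {"tx": 0, "ty": 0, "tz": -0.48, "ax": 0, "ay": 0, "az": 0},
  ],
)

```text
t: 4.5
position: [0.6392, 0.1259, 0.2756]
orientation: [0.008, 3.138, 0.001]
force: [-0.0, 0.1, -2.3]
width: 0.0095
finger_force: 58.4
```

```bash
python3 - <<'E'
from h import *
s,c,T=wrist(); print(s['t'],s['position'].round(4),s['orientation'].round(4),s['width'],s['finger_force'],s['force'].round(2))
cv2.imwrite('pics/w3.png',c['frame'][:,:,::-1]);P=cloud(c,T); Z=P[...,2]; near=(abs(P[...,0]-.637)<.035)&(abs(P[...,1]-.128)<.035)
for z0,z1 in ((.136,.141),(.0925,.0965),(.0475,.052)):
    q=P[near&(Z>z0)&(Z<z1)]; print(z0,len(q),((q.max(0)+q.min(0))/2).round(4),(q.max(0)-q.min(0)).round(4))
print(go(s,[.4365,.2627,s['position'][2]],np.pi/2))
E
```

```text
4.5 [0.6392 0.1259 0.2756] [8.4000e-03 3.1382e+00 1.1000e-03] 0.009545902447572677 58.408305644989014 [-0.02  0.13 -2.25]
0.136 1127 [0.6363 0.127  0.1378] [0.0365 0.0375 0.0036]
0.0925 421 [0.6329 0.1268 0.0944] [0.0421 0.0498 0.0039]
0.0475 323 [0.6302 0.127  0.0497] [0.0505 0.0629 0.0044]
(array([ 1.695,  1.131, -0.005]), array([ 0.   ,  0.002, -0.003]))
```

View pics/w3.png

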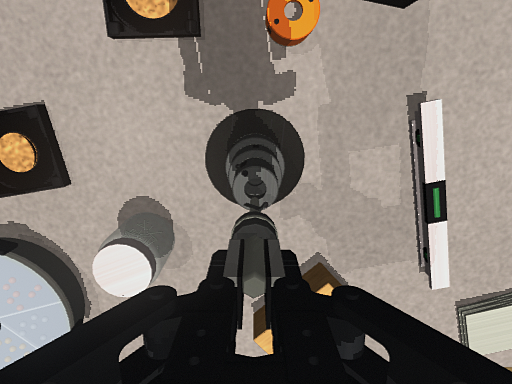

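Arbor held at (252,235) with its stack undisturbed at (255,170). I'm moving over the stand.

Emit:
servo_tool(
  increments=[
    {"tx": 0.35, "ty": 0.23, "tz": 0, "ax": 0, "ay": 0, "az": 0},
    {"tx": 0.7, "ty": 0.47, "tz": 0, "ax": 0, "ay": 0, "az": 0},
    {"tx": 0.84, "ty": 0.57, "tz": 0, "ax": 0, "ay": 0, "az": 0},
  ],
)

```text
t: 4.92
position: [0.5357, 0.1956, 0.2732]
orientation: [-0.006, -3.14, 0.0]
force: [0.9, 0.4, -0.4]
width: 0.0088
finger_force: 58.5
```

Emit:
servo_tool(
  increments=[
    {"tx": 0.3, "ty": 0.2, "tz": 0, "ax": 0, "ay": 0, "az": 0},
    {"tx": 0.6, "ty": 0.4, "tz": 0, "ax": 0, "ay": 0, "az": 0},
    {"tx": 0.83, "ty": 0.56, "tz": 0, "ax": 0, "ay": 0, "az": 0},
    {"tx": 0.83, "ty": 0.56, "tz": 0, "ax": 0, "ay": 0, "az": 0},
    {"tx": 0.83, "ty": 0.56, "tz": 0, "ax": 0, "ay": 0, "az": 0},
  ],
)

```text
t: 5.55
position: [0.4395, 0.2622, 0.2735]
orientation: [0.008, 3.141, -0.001]
force: [0.4, -0.8, -0.7]
width: 0.0093
finger_force: 58.6
```

```bash
python3 - <<'E'
from h import *
s,c,T=wrist(); print(s['t'],s['position'].round(4),s['orientation'].round(4),s['width'],s['finger_force'],s['force'].round(2))
cv2.imwrite('pics/w4.png',c['frame'][:,:,::-1]);P=cloud(c,T); np.savez('w4.npz',T=T,**c); Z=P[...,2]; near=(abs(P[...,0]-.437)<.05)&(abs(P[...,1]-.263)<.05)
q=P[near&(abs(Z-.076)<.004)]; r=cv2.minAreaRect(q[:,:2].astype(np.float32)); print('stand',len(q),q[:,2].mean(),np.round(r[0],4),np.round(r[1],4),r[2])
near=(np.hypot(P[...,0]-s['position'][0],P[...,1]-s['position'][1])<.03)
zt=s['position'][2]
for a,b in ((-.046,-.03),(-.062,-.05),(-.105,-.07)):
    q=P[near&(Z>zt+a)&(Z<zt+b)]; 
    if len(q): print(a,len(q),q.mean(0).round(4),q.min(0).round(4),q.max(0).round(4))
E
```

```text
5.55 [0.4395 0.2622 0.2735] [ 8.2000e-03  3.1409e+00 -7.0000e-04] 0.009306049685581973 58.592897057533264 [ 0.45 -0.76 -0.67]
stand 907 0.07296484425847756 [0.4357 0.261 ] [0.066  0.0662] 79.17950439453125
-0.046 504 [0.428  0.2623 0.237 ] [0.4247 0.2503 0.2276] [0.4367 0.2744 0.2435]
-0.062 7 [0.4299 0.2623 0.2128] [0.4295 0.2589 0.2118] [0.4304 0.2659 0.2136]
-0.105 161 [0.4348 0.2626 0.1849] [0.4312 0.2554 0.169 ] [0.4397 0.27   0.203 ]
```

View pics/w4.png

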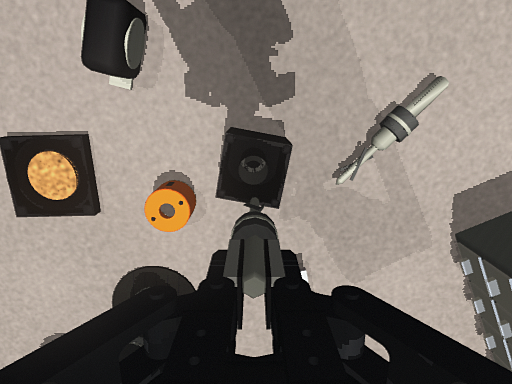

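Stand funnel at (253,167), with the arbor held just in front of it. The offset is about 1 mm, so I'm descending with that correction.

Emit:
servo_tool(
  increments=[
    {"tx": 0.008, "ty": -0.009, "tz": 0.25, "ax": 0, "ay": 0, "az": 0},
    {"tx": 0.008, "ty": -0.009, "tz": 0.5, "ax": 0, "ay": 0, "az": 0},
    {"tx": 0.008, "ty": -0.009, "tz": 0.65, "ax": 0, "ay": 0, "az": 0},
    {"tx": 0.008, "ty": -0.009, "tz": 0.7, "ax": 0, "ay": 0, "az": 0},
    {"tx": 0.008, "ty": -0.009, "tz": 0.7, "ax": 0, "ay": 0, "az": 0},
  ],
)

```text
t: 6.22
position: [0.4385, 0.2611, 0.1897]
orientation: [-0.01, -3.142, 0.0]
force: [0.2, -0.3, -0.8]
width: 0.0086
finger_force: 58.6
```

Emit:
servo_tool(
  increments=[
    {"tx": 0, "ty": 0, "tz": 0.1, "ax": 0, "ay": 0, "az": 0},
    {"tx": 0, "ty": 0, "tz": 0.2, "ax": 0, "ay": 0, "az": 0},
    {"tx": 0, "ty": 0, "tz": 0.3, "ax": 0, "ay": 0, "az": 0},
    {"tx": 0, "ty": 0, "tz": 0.3, "ax": 0, "ay": 0, "az": 0},
  ],
)

```text
t: 6.72
position: [0.4371, 0.261, 0.1524]
orientation: [-0.008, -3.139, 0.002]
force: [-0.4, 0.4, -1.9]
width: 0.009
finger_force: 58.6
```

Emit:
servo_tool(
  increments=[
    {"tx": -0.012, "ty": 0, "tz": 0.07, "ax": 0, "ay": 0, "az": 0},
    {"tx": -0.012, "ty": 0, "tz": 0.14, "ax": 0, "ay": 0, "az": 0},
    {"tx": -0.012, "ty": 0, "tz": 0.21, "ax": 0, "ay": 0, "az": 0},
    {"tx": -0.012, "ty": 0, "tz": 0.27, "ax": 0, "ay": 0, "az": 0},
    {"tx": -0.012, "ty": 0, "tz": 0.27, "ax": 0, "ay": 0, "az": 0},
  ],
)

```text
t: 7.35
position: [0.4389, 0.2611, 0.1206]
orientation: [-0.008, -3.14, 0.001]
force: [-0.9, -0.1, -0.8]
width: 0.009
finger_force: 58.6
```

Emit:
servo_tool(
  increments=[
    {"tx": 0, "ty": 0, "tz": 0.015, "ax": 0, "ay": 0, "az": 0},
    {"tx": 0, "ty": 0, "tz": 0.03, "ax": 0, "ay": 0, "az": 0},
    {"tx": 0, "ty": 0, "tz": 0.045, "ax": 0, "ay": 0, "az": 0},
    {"tx": 0, "ty": 0, "tz": 0.055, "ax": 0, "ay": 0, "az": 0},
  ],
)

```text
t: 7.85
position: [0.4393, 0.2613, 0.1147]
orientation: [0.008, 3.142, 0.0]
force: [0.8, -0.3, -0.9]
width: 0.0094
finger_force: 58.6
```

Emit:
servo_tool(
  increments=[
    {"tx": 0, "ty": 0, "tz": 0.01, "ax": 0, "ay": 0, "az": 0},
    {"tx": 0, "ty": 0, "tz": 0.02, "ax": 0, "ay": 0, "az": 0},
    {"tx": 0, "ty": 0, "tz": 0.02, "ax": 0, "ay": 0, "az": 0},
  ],
)

```text
t: 8.22
position: [0.4394, 0.2614, 0.1136]
orientation: [0.008, 3.141, 0.001]
force: [-2.2, -1.0, 8.8]
width: 0.0089
finger_force: 59.9
```

Emit:
servo_tool(
  increments=[
    {"tx": 0, "ty": 0, "tz": 0, "ax": 0, "ay": 0, "az": 0},
    {"tx": 0, "ty": 0, "tz": 0, "ax": 0, "ay": 0, "az": 0},
    {"tx": 0, "ty": 0, "tz": 0, "ax": 0, "ay": 0, "az": 0},
    {"tx": 0, "ty": 0, "tz": 0, "ax": 0, "ay": 0, "az": 0},
  ],
  hand=0.2,
)

```text
t: 8.72
position: [0.4393, 0.2613, 0.1121]
orientation: [-0.008, -3.141, 0.0]
force: [0.7, 0.1, -0.7]
width: 0.0345
finger_force: 0.0
```

Emit:
servo_tool(
  increments=[
    {"tx": 0, "ty": 0, "tz": -0.3, "ax": 0, "ay": 0, "az": 0},
    {"tx": 0, "ty": 0, "tz": -0.7, "ax": 0, "ay": 0, "az": 0},
    {"tx": 0, "ty": 0, "tz": -1.0, "ax": 0, "ay": 0, "az": 0},
  ],
)

```text
t: 9.1
position: [0.4396, 0.2615, 0.2341]
orientation: [0.008, 3.14, 0.001]
force: [-0.4, 0.3, -1.3]
width: 0.0342
finger_force: 0.0
```

```bash
python3 - <<'E'
from h import *
s,c,T=wrist(); print(s['t'],s['position'].round(4),s['orientation'].round(4),s['width'],s['finger_force'],s['force'].round(2))
cv2.imwrite('pics/w5.png',c['frame'][:,:,::-1]);P=cloud(c,T); Z=P[...,2]; near=(abs(P[...,0]-.437)<.015)&(abs(P[...,1]-.263)<.02)
q=P[near&(Z>.1)]; print(len(q),np.percentile(q,[5,50,98],axis=0).round(4))
for a,b in ((.088,.096),(.1,.119),(.12,.13)):
    q=P[near&(Z>a)&(Z<b)]; print(a,len(q), (q.min(0)+q.max(0))/2 if len(q) else '')
print(go(s,[.6385,.1268,.22],np.pi/2))
E
```

```text
9.1 [0.4396 0.2615 0.2341] [8.4000e-03 3.1402e+00 1.4000e-03] 0.03415501335659499 0.0 [-0.39  0.28 -1.34]
9440 [[0.4221 0.244  0.2219]
 [0.428  0.2675 0.2893]
 [0.4478 0.2825 0.3021]]
0.088 27 [0.43286239 0.26188804 0.09198057]
0.1 86 [0.43274993 0.26154135 0.10953785]
0.12 169 [0.43692335 0.26143383 0.1219997 ]
(array([-1.663, -1.114,  0.119]), array([ 0.001,  0.001, -0.003]))
```

View pics/w5.png

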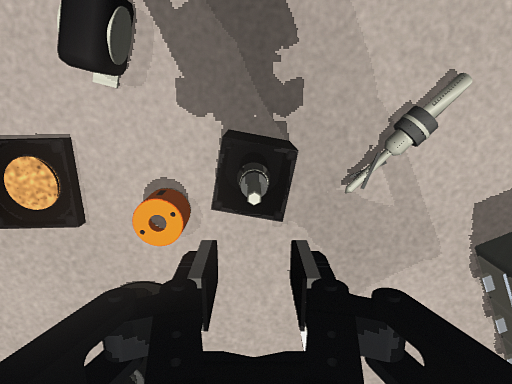

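The arbor is seated upright at (254,190), with its shank top at z≈.123, so it is home. Going back to the small saw.

Emit:
servo_tool(
  increments=[
    {"tx": -0.4, "ty": -0.27, "tz": 0, "ax": 0, "ay": 0, "az": 0},
    {"tx": -0.83, "ty": -0.56, "tz": 0, "ax": 0, "ay": 0, "az": 0},
    {"tx": -0.83, "ty": -0.56, "tz": 0, "ax": 0, "ay": 0, "az": 0},
  ],
  hand=-0.5,
)

```text
t: 9.52
position: [0.5414, 0.1914, 0.2315]
orientation: [0.015, 3.141, -0.001]
force: [-0.9, -0.1, 0.9]
width: 0.0641
finger_force: 0.0
```

Emit:
servo_tool(
  increments=[
    {"tx": -0.4, "ty": -0.27, "tz": 0, "ax": 0, "ay": 0, "az": 0},
    {"tx": -0.81, "ty": -0.55, "tz": 0.2, "ax": 0, "ay": 0, "az": 0},
    {"tx": -0.81, "ty": -0.55, "tz": 0.4, "ax": 0, "ay": 0, "az": 0},
    {"tx": -0.81, "ty": -0.55, "tz": 0.4, "ax": 0, "ay": 0, "az": 0},
  ],
)

```text
t: 10.02
position: [0.6337, 0.127, 0.1815]
orientation: [-0.009, -3.135, 0.001]
force: [-0.4, 0.2, 0.9]
width: 0.0644
finger_force: 0.0
```

```bash
cat > look.py <<'E'
from h import *
import sys
x,y,*zs=map(float,sys.argv[1:])
s,c,T=wrist(); print(s['t'],s['position'].round(4),s['orientation'].round(4),round(s['width'],4),s['finger_force'],s['force'].round(2))
cv2.imwrite('pics/last.png',c['frame'][:,:,::-1]); P=cloud(c,T); Z=P[...,2]; near=(abs(P[...,0]-x)<.04)&(abs(P[...,1]-y)<.04)
for z in zs:
    q=P[near&(abs(Z-z)<.003)]
    if len(q)>3: print(z,len(q),((q.max(0)+q.min(0))/2).round(4),(q.max(0)-q.min(0)).round(4))
E
python3 look.py .636 .127 .139 .094 .049
```

```text
10.025 [0.6337 0.127  0.1815] [-9.1000e-03 -3.1353e+00  1.0000e-03] 0.0644 0.0 [-0.42  0.23  0.9 ]
0.139 2742 [0.6366 0.1268 0.1379] [0.0385 0.0377 0.0039]
0.094 1531 [0.6336 0.1271 0.094 ] [0.0442 0.0503 0.0059]
0.049 1008 [0.6252 0.1271 0.0489] [0.0403 0.0632 0.0059]
```

Emit:
servo_tool(
  increments=[
    {"tx": -0.01, "ty": 0, "tz": 0.15, "ax": 0, "ay": 0, "az": 0},
    {"tx": -0.01, "ty": 0, "tz": 0.3, "ax": 0, "ay": 0, "az": 0},
    {"tx": -0.01, "ty": 0, "tz": 0.42, "ax": 0, "ay": 0, "az": 0},
    {"tx": -0.01, "ty": 0, "tz": 0.42, "ax": 0, "ay": 0, "az": 0},
  ],
)

```text
t: 10.58
position: [0.6357, 0.1273, 0.1328]
orientation: [-0.008, -3.139, 0.0]
force: [0.6, -0.3, 0.2]
width: 0.064
finger_force: 0.0
```

Emit:
servo_tool(
  increments=[
    {"tx": 0, "ty": 0, "tz": 0, "ax": 0, "ay": 0, "az": 0},
    {"tx": 0, "ty": 0, "tz": 0, "ax": 0, "ay": 0, "az": 0},
    {"tx": 0, "ty": 0, "tz": 0, "ax": 0, "ay": 0, "az": 0},
    {"tx": 0, "ty": 0, "tz": 0, "ax": 0, "ay": 0, "az": 0},
  ],
  hand=1,
)

```text
t: 11.08
position: [0.6373, 0.1272, 0.1351]
orientation: [0.009, 3.139, 0.001]
force: [0.8, -0.8, 5.7]
width: 0.0364
finger_force: 60.6
```

Emit:
servo_tool(
  increments=[
    {"tx": 0, "ty": 0, "tz": -0.05, "ax": 0, "ay": 0, "az": 0},
    {"tx": 0, "ty": 0, "tz": -0.15, "ax": 0, "ay": 0, "az": 0},
    {"tx": 0, "ty": 0, "tz": -0.4, "ax": 0, "ay": 0, "az": 0},
    {"tx": 0, "ty": 0, "tz": -0.7, "ax": 0, "ay": 0, "az": 0},
    {"tx": 0, "ty": 0, "tz": -0.7, "ax": 0, "ay": 0, "az": 0},
  ],
)

```text
t: 11.7
position: [0.6382, 0.1274, 0.2215]
orientation: [0.008, 3.135, 0.002]
force: [0.3, -0.3, -1.2]
width: 0.036
finger_force: 60.2
```

```bash
python3 look.py .636 .127 .094 .049; python3 -c "
from h import *
from bench import status
print(go(status.observe(),[.6245,-.1535,.2],np.pi/2))"
```

```text
11.7 [0.6382 0.1274 0.2215] [8.4000e-03 3.1347e+00 2.2000e-03] 0.036 60.20401583437888 [ 0.32 -0.32 -1.19]
0.094 2218 [0.6328 0.1269 0.0929] [0.0429 0.0505 0.0038]
0.049 1048 [0.6316 0.1266 0.049 ] [0.0534 0.0634 0.0059]
(array([ 0.092, -2.339,  0.158]), array([ 0.   ,  0.002, -0.003]))
```

View pics/last.png

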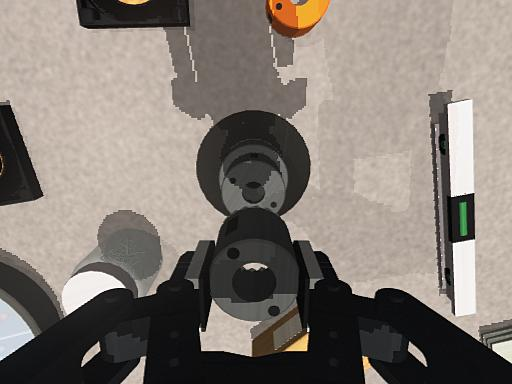

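Small saw held level at (255,280) while the medium and large remain stacked at (253,185). I'm carrying it to the small nest.

Emit:
servo_tool(
  increments=[
    {"tx": 0.02, "ty": -0.4, "tz": 0, "ax": 0, "ay": 0, "az": 0},
    {"tx": 0.04, "ty": -0.8, "tz": 0, "ax": 0, "ay": 0, "az": 0},
    {"tx": 0.04, "ty": -0.9, "tz": 0, "ax": 0, "ay": 0, "az": 0},
  ],
)

```text
t: 12.12
position: [0.63, 0.0166, 0.216]
orientation: [-0.013, -3.138, 0.001]
force: [-0.0, 0.7, -1.7]
width: 0.0363
finger_force: 60.4
```

Emit:
servo_tool(
  increments=[
    {"tx": 0.02, "ty": -0.4, "tz": 0, "ax": 0, "ay": 0, "az": 0},
    {"tx": 0.04, "ty": -0.7, "tz": 0, "ax": 0, "ay": 0, "az": 0},
    {"tx": 0.04, "ty": -0.9, "tz": 0, "ax": 0, "ay": 0, "az": 0},
  ],
)

```text
t: 12.5
position: [0.6251, -0.0897, 0.2164]
orientation: [-0.01, -3.139, -0.001]
force: [-0.6, 0.1, -2.0]
width: 0.0365
finger_force: 60.6
```

Emit:
servo_tool(
  increments=[
    {"tx": 0.02, "ty": -0.3, "tz": 0.2, "ax": 0, "ay": 0, "az": 0},
    {"tx": 0.02, "ty": -0.54, "tz": 0.5, "ax": 0, "ay": 0, "az": 0},
    {"tx": 0.02, "ty": -0.54, "tz": 0.6, "ax": 0, "ay": 0, "az": 0},
    {"tx": 0.02, "ty": -0.54, "tz": 0.6, "ax": 0, "ay": 0, "az": 0},
  ],
)

```text
t: 13.0
position: [0.6225, -0.1525, 0.1443]
orientation: [-0.008, -3.138, -0.003]
force: [0.7, -0.1, -0.8]
width: 0.0362
finger_force: 60.6
```

```bash
cat > nest.py <<'E'
from h import *
import sys
x,y=map(float,sys.argv[1:3])
s,c,T=wrist(); im=c['frame']; cv2.imwrite('pics/last.png',im[:,:,::-1]); P=cloud(c,T); print(s['t'],s['position'].round(4),s['orientation'].round(4),s['force'].round(1))
m=(abs(P[...,0]-x)<.07)&(abs(P[...,1]-y)<.07)&(abs(P[...,2]-.018)<.004)
r=cv2.minAreaRect(P[m][:,:2].astype(np.float32)); print('nest top rect',m.sum(),np.round(r[0],4),np.round(r[1],4),r[2], 'mean z',P[m][:,2].mean().round(4))
z=s['position'][2]; m=(np.hypot(P[...,0]-s['position'][0],P[...,1]-s['position'][1])<.034)&(P[...,2]<z+.012)&(P[...,2]>z-.04)
print('held',np.percentile(P[m],[.5,99.5],axis=0).round(4).tolist())
E
python3 nest.py .6245 -.1535
```

```text
13.0 [ 0.6225 -0.1525  0.1443] [-8.2000e-03 -3.1384e+00 -2.8000e-03] [ 0.7 -0.1 -0.8]
nest top rect 1937 [ 0.6258 -0.1553] [0.0959 0.0961] 9.33863639831543 mean z 0.015
held [[0.6029, -0.1835, 0.1053], [0.6394, -0.1219, 0.1557]]
```

View pics/last.png

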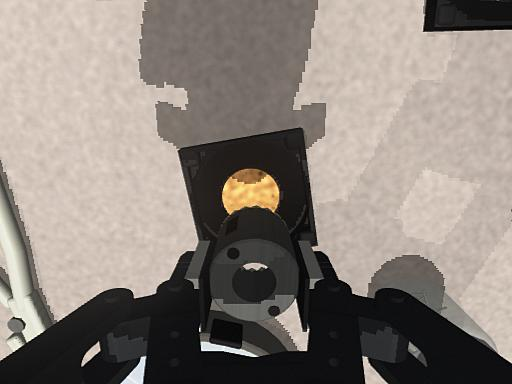

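Small nest with its cork at (250,195), with the saw in front at (253,285). The residual is 4 mm and 3 mm, so I'm lowering with that correction.

Emit:
servo_tool(
  increments=[
    {"tx": -0.035, "ty": -0.023, "tz": 0.25, "ax": 0, "ay": 0, "az": 0},
    {"tx": -0.035, "ty": -0.023, "tz": 0.5, "ax": 0, "ay": 0, "az": 0},
    {"tx": -0.035, "ty": -0.023, "tz": 0.62, "ax": 0, "ay": 0, "az": 0},
    {"tx": -0.035, "ty": -0.023, "tz": 0.67, "ax": 0, "ay": 0, "az": 0},
    {"tx": -0.035, "ty": -0.023, "tz": 0.67, "ax": 0, "ay": 0, "az": 0},
  ],
)

```text
t: 13.68
position: [0.6279, -0.1563, 0.0663]
orientation: [0.008, 3.14, -0.0]
force: [0.8, -0.8, -1.5]
width: 0.0362
finger_force: 60.6
```

Emit:
servo_tool(
  increments=[
    {"tx": 0, "ty": 0, "tz": 0.04, "ax": 0, "ay": 0, "az": 0},
    {"tx": 0, "ty": 0, "tz": 0.08, "ax": 0, "ay": 0, "az": 0},
    {"tx": 0, "ty": 0, "tz": 0.12, "ax": 0, "ay": 0, "az": 0},
    {"tx": 0, "ty": 0, "tz": 0.12, "ax": 0, "ay": 0, "az": 0},
  ],
)

```text
t: 14.18
position: [0.6269, -0.1564, 0.0505]
orientation: [-0.009, -3.141, -0.001]
force: [-0.8, -0.4, -2.0]
width: 0.0363
finger_force: 60.6
```

Emit:
servo_tool(
  increments=[
    {"tx": 0, "ty": 0, "tz": 0.01, "ax": 0, "ay": 0, "az": 0},
    {"tx": 0, "ty": 0, "tz": 0.02, "ax": 0, "ay": 0, "az": 0},
    {"tx": 0, "ty": 0, "tz": 0.03, "ax": 0, "ay": 0, "az": 0},
    {"tx": 0, "ty": 0, "tz": 0.03, "ax": 0, "ay": 0, "az": 0},
  ],
)

```text
t: 14.68
position: [0.6273, -0.1564, 0.0474]
orientation: [-0.008, -3.141, -0.0]
force: [0.4, -0.5, -1.7]
width: 0.0361
finger_force: 60.6
```

Emit:
servo_tool(
  increments=[
    {"tx": 0, "ty": 0, "tz": 0.01, "ax": 0, "ay": 0, "az": 0},
    {"tx": 0, "ty": 0, "tz": 0.02, "ax": 0, "ay": 0, "az": 0},
    {"tx": 0, "ty": 0, "tz": 0.02, "ax": 0, "ay": 0, "az": 0},
  ],
)

```text
t: 15.05
position: [0.6274, -0.1565, 0.0471]
orientation: [0.008, 3.141, -0.0]
force: [-3.8, 0.8, 9.9]
width: 0.0357
finger_force: 61.9
```

Contact with the floor. I'm opening a little, since open fingers rise, then going up.

Emit:
servo_tool(
  increments=[
    {"tx": 0, "ty": 0, "tz": 0, "ax": 0, "ay": 0, "az": 0},
    {"tx": 0, "ty": 0, "tz": 0, "ax": 0, "ay": 0, "az": 0},
    {"tx": 0, "ty": 0, "tz": 0, "ax": 0, "ay": 0, "az": 0},
    {"tx": 0, "ty": 0, "tz": 0, "ax": 0, "ay": 0, "az": 0},
  ],
  hand=-0.5,
)

```text
t: 15.55
position: [0.6273, -0.1564, 0.0448]
orientation: [-0.008, -3.141, -0.0]
force: [-0.4, 0.4, 0.3]
width: 0.0638
finger_force: 0.0
```

Emit:
servo_tool(
  increments=[
    {"tx": 0, "ty": 0, "tz": -0.3, "ax": 0, "ay": 0, "az": 0},
    {"tx": 0, "ty": 0, "tz": -0.7, "ax": 0, "ay": 0, "az": 0},
    {"tx": 0, "ty": 0, "tz": -1.0, "ax": 0, "ay": 0, "az": 0},
  ],
)

```text
t: 15.92
position: [0.6277, -0.1565, 0.167]
orientation: [0.008, 3.14, -0.001]
force: [0.1, 0.5, 0.5]
width: 0.0644
finger_force: 0.0
```

```bash
python3 look.py .6258 -.1553 .051; python3 -c "
from h import *
from bench import status
print(go(status.observe(),[.6366,.127,.165],np.pi/2))"
```

```text
15.925 [ 0.6277 -0.1565  0.167 ] [ 8.4000e-03  3.1399e+00 -5.0000e-04] 0.0644 0.0 [0.06 0.52 0.54]
0.051 1466 [ 0.6269 -0.1567  0.0497] [0.0378 0.0371 0.0034]
(array([-0.041,  2.368,  0.054]), array([-0.002,  0.006, -0.003]))
```

View pics/last.png

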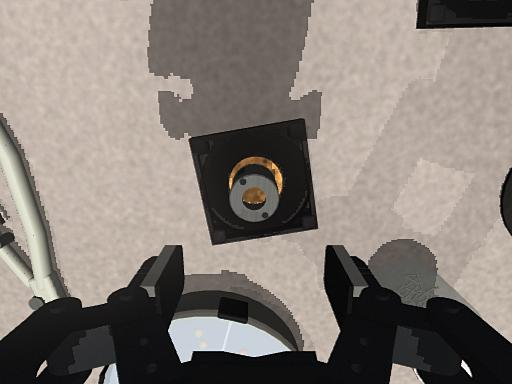

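Small saw flat in its recess at (254,195), cap at z≈.05. Next is the medium saw.

Emit:
servo_tool(
  increments=[
    {"tx": -0.01, "ty": 0.4, "tz": 0, "ax": 0, "ay": 0, "az": 0},
    {"tx": -0.01, "ty": 0.8, "tz": 0, "ax": 0, "ay": 0, "az": 0},
    {"tx": -0.01, "ty": 0.9, "tz": 0, "ax": 0, "ay": 0, "az": 0},
  ],
  hand=-0.8,
)

```text
t: 16.35
position: [0.6288, -0.046, 0.1649]
orientation: [-0.004, -3.141, -0.001]
force: [0.4, 0.4, -0.9]
width: 0.0771
finger_force: 0.0
```

Emit:
servo_tool(
  increments=[
    {"tx": -0.03, "ty": 0.4, "tz": 0, "ax": 0, "ay": 0, "az": 0},
    {"tx": -0.03, "ty": 0.8, "tz": 0, "ax": 0, "ay": 0, "az": 0},
    {"tx": -0.03, "ty": 0.9, "tz": 0, "ax": 0, "ay": 0, "az": 0},
  ],
)

```text
t: 16.73
position: [0.6332, 0.0614, 0.1648]
orientation: [-0.004, -3.141, -0.0]
force: [-1.1, 0.1, 0.4]
width: 0.0769
finger_force: 0.0
```

Emit:
servo_tool(
  increments=[
    {"tx": 0, "ty": 0.3, "tz": 0, "ax": 0, "ay": 0, "az": 0},
    {"tx": 0, "ty": 0.56, "tz": 0.1, "ax": 0, "ay": 0, "az": 0},
    {"tx": 0, "ty": 0.56, "tz": 0.25, "ax": 0, "ay": 0, "az": 0},
    {"tx": 0, "ty": 0.56, "tz": 0.25, "ax": 0, "ay": 0, "az": 0},
  ],
)

```text
t: 17.23
position: [0.6328, 0.1257, 0.1335]
orientation: [-0.009, -3.138, 0.002]
force: [0.4, 0.3, -0.5]
width: 0.0769
finger_force: 0.0
```

```bash
python3 look.py .636 .127 .094 .049
```

```text
17.225 [0.6328 0.1257 0.1335] [-8.8000e-03 -3.1381e+00  2.1000e-03] 0.0769 0.0 [ 0.4  0.3 -0.5]
0.094 5686 [0.6365 0.1268 0.0929] [0.0508 0.0508 0.0037]
0.049 2074 [0.6333 0.1268 0.049 ] [0.0572 0.0635 0.006 ]
```

Emit:
servo_tool(
  increments=[
    {"tx": -0.025, "ty": 0.009, "tz": 0.15, "ax": 0, "ay": 0, "az": 0},
    {"tx": -0.025, "ty": 0.009, "tz": 0.3, "ax": 0, "ay": 0, "az": 0},
    {"tx": -0.025, "ty": 0.009, "tz": 0.38, "ax": 0, "ay": 0, "az": 0},
    {"tx": -0.025, "ty": 0.009, "tz": 0.38, "ax": 0, "ay": 0, "az": 0},
    {"tx": -0.025, "ty": 0.009, "tz": 0.38, "ax": 0, "ay": 0, "az": 0},
  ],
)

```text
t: 17.9
position: [0.637, 0.1279, 0.0898]
orientation: [0.008, 3.141, 0.0]
force: [-0.1, 0.6, -0.4]
width: 0.0767
finger_force: 0.0
```

Emit:
servo_tool(
  increments=[
    {"tx": 0, "ty": 0, "tz": 0, "ax": 0, "ay": 0, "az": 0},
    {"tx": 0, "ty": 0, "tz": 0, "ax": 0, "ay": 0, "az": 0},
    {"tx": 0, "ty": 0, "tz": 0, "ax": 0, "ay": 0, "az": 0},
    {"tx": 0, "ty": 0, "tz": 0, "ax": 0, "ay": 0, "az": 0},
  ],
  hand=1,
)

```text
t: 18.4
position: [0.6373, 0.128, 0.0906]
orientation: [0.008, 3.139, 0.001]
force: [-0.2, -0.7, 5.7]
width: 0.049
finger_force: 62.8
```

Emit:
servo_tool(
  increments=[
    {"tx": 0, "ty": 0, "tz": -0.05, "ax": 0, "ay": 0, "az": 0},
    {"tx": 0, "ty": 0, "tz": -0.15, "ax": 0, "ay": 0, "az": 0},
    {"tx": 0, "ty": 0, "tz": -0.4, "ax": 0, "ay": 0, "az": 0},
    {"tx": 0, "ty": 0, "tz": -0.7, "ax": 0, "ay": 0, "az": 0},
    {"tx": 0, "ty": 0, "tz": -0.7, "ax": 0, "ay": 0, "az": 0},
  ],
)

```text
t: 19.02
position: [0.6383, 0.1281, 0.177]
orientation: [0.008, 3.135, 0.002]
force: [0.1, 0.2, -1.7]
width: 0.0486
finger_force: 62.4
```

```bash
python3 look.py .636 .127  .049; python3 -c "
from h import *
from bench import status
print(go(status.observe(),[.453,.0205,.145],np.pi/2))"
```

```text
19.025 [0.6383 0.1281 0.177 ] [8.4000e-03 3.1347e+00 2.1000e-03] 0.0486 62.43217614479363 [ 0.08  0.22 -1.74]
0.049 2874 [0.628  0.1269 0.048 ] [0.0456 0.0633 0.004 ]
(array([ 1.529, -0.903,  0.243]), array([ 0.   ,  0.001, -0.003]))
```

Emit:
servo_tool(
  increments=[
    {"tx": 0.35, "ty": -0.2, "tz": 0, "ax": 0, "ay": 0, "az": 0},
    {"tx": 0.7, "ty": -0.4, "tz": 0, "ax": 0, "ay": 0, "az": 0},
    {"tx": 0.8, "ty": -0.46, "tz": 0, "ax": 0, "ay": 0, "az": 0},
  ],
)

```text
t: 19.45
position: [0.5365, 0.0719, 0.1716]
orientation: [-0.01, -3.136, 0.001]
force: [0.7, -0.2, -1.2]
width: 0.049
finger_force: 62.5
```

Emit:
servo_tool(
  increments=[
    {"tx": 0.35, "ty": -0.2, "tz": 0, "ax": 0, "ay": 0, "az": 0},
    {"tx": 0.6, "ty": -0.38, "tz": 0.15, "ax": 0, "ay": 0, "az": 0},
    {"tx": 0.74, "ty": -0.45, "tz": 0.25, "ax": 0, "ay": 0, "az": 0},
    {"tx": 0.74, "ty": -0.45, "tz": 0.25, "ax": 0, "ay": 0, "az": 0},
  ],
)

```text
t: 19.95
position: [0.4496, 0.0193, 0.1422]
orientation: [-0.01, -3.138, -0.0]
force: [1.0, -0.1, -1.8]
width: 0.0492
finger_force: 62.6
```

```bash
python3 nest.py .453 .0205
```

```text
19.95 [0.4496 0.0193 0.1422] [-9.9000e-03 -3.1379e+00 -2.0000e-04] [ 1.  -0.1 -1.8]
nest top rect 1812 [0.4485 0.0194] [0.0862 0.096 ] 1.014161467552185 mean z 0.015
held [[0.4236, -0.0108, 0.1031], [0.473, 0.0495, 0.1535]]
```

View pics/last.png

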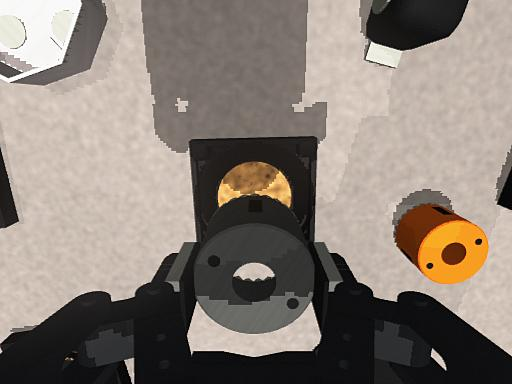

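Medium nest with its cork at (255,185) and the saw held level at (254,280). The nest centre is (.4534,.0194), 4 mm to correct. Lowering.

Emit:
servo_tool(
  increments=[
    {"tx": -0.03, "ty": 0, "tz": 0.25, "ax": 0, "ay": 0, "az": 0},
    {"tx": -0.03, "ty": 0, "tz": 0.5, "ax": 0, "ay": 0, "az": 0},
    {"tx": -0.03, "ty": 0, "tz": 0.62, "ax": 0, "ay": 0, "az": 0},
    {"tx": -0.03, "ty": 0, "tz": 0.67, "ax": 0, "ay": 0, "az": 0},
    {"tx": -0.03, "ty": 0, "tz": 0.67, "ax": 0, "ay": 0, "az": 0},
  ],
)

```text
t: 20.62
position: [0.4559, 0.0199, 0.0631]
orientation: [0.008, 3.141, 0.0]
force: [0.1, 0.4, -1.8]
width: 0.0488
finger_force: 62.6
```

Emit:
servo_tool(
  increments=[
    {"tx": 0, "ty": 0, "tz": 0.03, "ax": 0, "ay": 0, "az": 0},
    {"tx": 0, "ty": 0, "tz": 0.06, "ax": 0, "ay": 0, "az": 0},
    {"tx": 0, "ty": 0, "tz": 0.09, "ax": 0, "ay": 0, "az": 0},
    {"tx": 0, "ty": 0, "tz": 0.1, "ax": 0, "ay": 0, "az": 0},
    {"tx": 0, "ty": 0, "tz": 0.1, "ax": 0, "ay": 0, "az": 0},
  ],
)

```text
t: 21.25
position: [0.4548, 0.0196, 0.051]
orientation: [-0.008, -3.141, -0.0]
force: [0.1, 0.8, -1.9]
width: 0.0488
finger_force: 62.6
```

Emit:
servo_tool(
  increments=[
    {"tx": 0, "ty": 0, "tz": 0.01, "ax": 0, "ay": 0, "az": 0},
    {"tx": 0, "ty": 0, "tz": 0.02, "ax": 0, "ay": 0, "az": 0},
    {"tx": 0, "ty": 0, "tz": 0.03, "ax": 0, "ay": 0, "az": 0},
    {"tx": 0, "ty": 0, "tz": 0.035, "ax": 0, "ay": 0, "az": 0},
    {"tx": 0, "ty": 0, "tz": 0.035, "ax": 0, "ay": 0, "az": 0},
  ],
)

```text
t: 21.88
position: [0.4548, 0.0196, 0.0475]
orientation: [0.008, 3.141, 0.0]
force: [-1.6, -0.5, 5.6]
width: 0.049
finger_force: 63.6
```

Contact. Opening and rising.

Emit:
servo_tool(
  increments=[
    {"tx": 0, "ty": 0, "tz": 0, "ax": 0, "ay": 0, "az": 0},
    {"tx": 0, "ty": 0, "tz": 0, "ax": 0, "ay": 0, "az": 0},
    {"tx": 0, "ty": 0, "tz": 0, "ax": 0, "ay": 0, "az": 0},
    {"tx": 0, "ty": 0, "tz": 0, "ax": 0, "ay": 0, "az": 0},
  ],
  hand=-0.8,
)

```text
t: 22.38
position: [0.4548, 0.0196, 0.0468]
orientation: [-0.008, -3.142, -0.0]
force: [-0.8, 0.5, -0.5]
width: 0.0771
finger_force: 0.0
```

Emit:
servo_tool(
  increments=[
    {"tx": 0, "ty": 0, "tz": -0.3, "ax": 0, "ay": 0, "az": 0},
    {"tx": 0, "ty": 0, "tz": -0.6, "ax": 0, "ay": 0, "az": 0},
    {"tx": 0, "ty": 0, "tz": -0.8, "ax": 0, "ay": 0, "az": 0},
    {"tx": 0, "ty": 0, "tz": -0.8, "ax": 0, "ay": 0, "az": 0},
  ],
)

```text
t: 22.88
position: [0.456, 0.0196, 0.1444]
orientation: [0.008, 3.137, 0.0]
force: [0.2, 0.1, -0.2]
width: 0.077
finger_force: 0.0
```

```bash
python3 look.py .4534 .0194 .051; python3 -c "
from h import *
from bench import status
print(go(status.observe(),[.6366,.127,.1],np.pi/2))"
```

```text
22.875 [0.456  0.0196 0.1444] [8.3000e-03 3.1372e+00 3.0000e-04] 0.077 0.0 [ 0.23  0.14 -0.24]
0.051 3567 [0.4544 0.0194 0.0501] [0.0503 0.0504 0.0042]
(array([-1.508,  0.903,  0.361]), array([ 0.   ,  0.001, -0.003]))
```

The medium saw is seated with its cap at z≈.05, centred within 1 mm. Last is the large saw.

Emit:
servo_tool(
  increments=[
    {"tx": -0.35, "ty": 0.2, "tz": 0, "ax": 0, "ay": 0, "az": 0},
    {"tx": -0.7, "ty": 0.42, "tz": 0, "ax": 0, "ay": 0, "az": 0},
    {"tx": -0.75, "ty": 0.45, "tz": 0, "ax": 0, "ay": 0, "az": 0},
  ],
  hand=-1,
)

```text
t: 23.3
position: [0.5467, 0.0744, 0.141]
orientation: [-0.006, -3.14, -0.0]
force: [0.0, -0.3, -0.5]
width: 0.0855
finger_force: 0.0
```

Emit:
servo_tool(
  increments=[
    {"tx": -0.35, "ty": 0.2, "tz": 0, "ax": 0, "ay": 0, "az": 0},
    {"tx": -0.7, "ty": 0.42, "tz": 0.2, "ax": 0, "ay": 0, "az": 0},
    {"tx": -0.75, "ty": 0.45, "tz": 0.35, "ax": 0, "ay": 0, "az": 0},
    {"tx": -0.75, "ty": 0.45, "tz": 0.35, "ax": 0, "ay": 0, "az": 0},
  ],
)

```text
t: 23.8
position: [0.6328, 0.1259, 0.0976]
orientation: [-0.008, -3.134, 0.002]
force: [0.1, -0.9, -0.2]
width: 0.085
finger_force: 0.0
```

```bash
python3 look.py .636 .127 .049
```

```text
23.8 [0.6328 0.1259 0.0976] [-8.1000e-03 -3.1341e+00  2.4000e-03] 0.085 0.0 [ 0.05 -0.89 -0.18]
0.049 8547 [0.6367 0.1268 0.0478] [0.0642 0.0638 0.0037]
```

View pics/last.png

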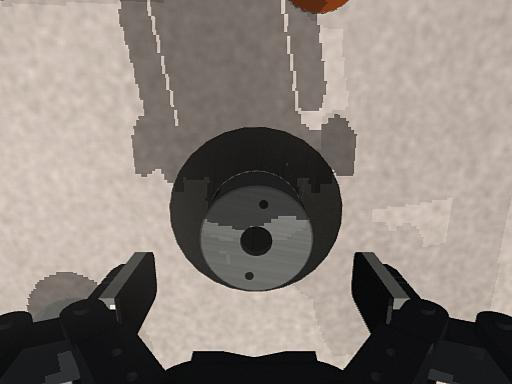

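Large saw alone on the pad at (256,238), centred between the fingers at (.6367,.1268). Descending to z≈.044.

Emit:
servo_tool(
  increments=[
    {"tx": -0.02, "ty": 0.008, "tz": 0.15, "ax": 0, "ay": 0, "az": 0},
    {"tx": -0.02, "ty": 0.008, "tz": 0.3, "ax": 0, "ay": 0, "az": 0},
    {"tx": -0.02, "ty": 0.008, "tz": 0.42, "ax": 0, "ay": 0, "az": 0},
    {"tx": -0.02, "ty": 0.008, "tz": 0.45, "ax": 0, "ay": 0, "az": 0},
    {"tx": -0.02, "ty": 0.008, "tz": 0.45, "ax": 0, "ay": 0, "az": 0},
  ],
)

```text
t: 24.48
position: [0.6378, 0.1275, 0.0467]
orientation: [-0.008, -3.141, -0.0]
force: [-0.5, 0.2, 0.5]
width: 0.0852
finger_force: 0.0
```

Emit:
servo_tool(
  increments=[
    {"tx": 0, "ty": 0, "tz": 0, "ax": 0, "ay": 0, "az": 0},
    {"tx": 0, "ty": 0, "tz": 0, "ax": 0, "ay": 0, "az": 0},
    {"tx": 0, "ty": 0, "tz": 0, "ax": 0, "ay": 0, "az": 0},
    {"tx": 0, "ty": 0, "tz": 0, "ax": 0, "ay": 0, "az": 0},
  ],
  hand=1,
)

```text
t: 24.98
position: [0.6386, 0.1277, 0.0484]
orientation: [0.008, 3.139, 0.001]
force: [-0.6, 0.2, 6.8]
width: 0.0624
finger_force: 65.6
```

Emit:
servo_tool(
  increments=[
    {"tx": 0, "ty": 0, "tz": -0.05, "ax": 0, "ay": 0, "az": 0},
    {"tx": 0, "ty": 0, "tz": -0.15, "ax": 0, "ay": 0, "az": 0},
    {"tx": 0, "ty": 0, "tz": -0.4, "ax": 0, "ay": 0, "az": 0},
    {"tx": 0, "ty": 0, "tz": -0.8, "ax": 0, "ay": 0, "az": 0},
    {"tx": 0, "ty": 0, "tz": -0.9, "ax": 0, "ay": 0, "az": 0},
  ],
)

```text
t: 25.6
position: [0.6396, 0.1279, 0.1588]
orientation: [0.008, 3.135, 0.002]
force: [0.8, -0.4, -2.8]
width: 0.062
finger_force: 66.2
```

```bash
python3 -c "
from h import *
from bench import status
print(go(status.observe(),[.428,-.230,.145],np.pi/2))"
```

```text
(array([ 1.748, -2.992,  0.099]), array([ 0.001,  0.004, -0.003]))
```

Emit:
servo_tool(
  increments=[
    {"tx": 0.2, "ty": -0.35, "tz": 0, "ax": 0, "ay": 0, "az": 0},
    {"tx": 0.4, "ty": -0.7, "tz": 0, "ax": 0, "ay": 0, "az": 0},
    {"tx": 0.5, "ty": -0.85, "tz": 0, "ax": 0, "ay": 0, "az": 0},
  ],
)

```text
t: 25.98
position: [0.5752, 0.0242, 0.1539]
orientation: [-0.011, -3.139, 0.0]
force: [0.6, -0.5, -3.2]
width: 0.062
finger_force: 66.3
```

Emit:
servo_tool(
  increments=[
    {"tx": 0.2, "ty": -0.35, "tz": 0, "ax": 0, "ay": 0, "az": 0},
    {"tx": 0.4, "ty": -0.7, "tz": 0, "ax": 0, "ay": 0, "az": 0},
    {"tx": 0.5, "ty": -0.85, "tz": 0, "ax": 0, "ay": 0, "az": 0},
  ],
)

```text
t: 26.35
position: [0.5155, -0.077, 0.1544]
orientation: [-0.011, -3.141, -0.001]
force: [-0.0, -0.1, -2.4]
width: 0.0622
finger_force: 66.4
```

Emit:
servo_tool(
  increments=[
    {"tx": 0.2, "ty": -0.35, "tz": 0, "ax": 0, "ay": 0, "az": 0},
    {"tx": 0.4, "ty": -0.7, "tz": 0, "ax": 0, "ay": 0, "az": 0},
    {"tx": 0.5, "ty": -0.85, "tz": 0, "ax": 0, "ay": 0, "az": 0},
  ],
)

```text
t: 26.72
position: [0.4556, -0.1786, 0.1546]
orientation: [0.011, 3.141, 0.001]
force: [-0.2, 1.3, -2.3]
width: 0.062
finger_force: 66.5
```

Emit:
servo_tool(
  increments=[
    {"tx": 0.12, "ty": -0.25, "tz": 0, "ax": 0, "ay": 0, "az": 0},
    {"tx": 0.22, "ty": -0.44, "tz": 0, "ax": 0, "ay": 0, "az": 0},
    {"tx": 0.22, "ty": -0.44, "tz": 0, "ax": 0, "ay": 0, "az": 0},
    {"tx": 0.22, "ty": -0.44, "tz": 0, "ax": 0, "ay": 0, "az": 0},
  ],
)

```text
t: 27.22
position: [0.43, -0.2295, 0.1547]
orientation: [0.008, 3.141, 0.001]
force: [0.4, -0.4, -2.2]
width: 0.0618
finger_force: 66.5
```

```bash
python3 nest.py .428 -.23
```

```text
27.225 [ 0.43   -0.2295  0.1547] [8.3000e-03 3.1412e+00 1.3000e-03] [ 0.4 -0.4 -2.2]
nest top rect 1486 [ 0.4159 -0.2312] [0.0715 0.0961] 1.9767296314239502 mean z 0.015
held [[0.3965, -0.2609, 0.1169], [0.4579, -0.1984, 0.1657]]
```

View pics/last.png

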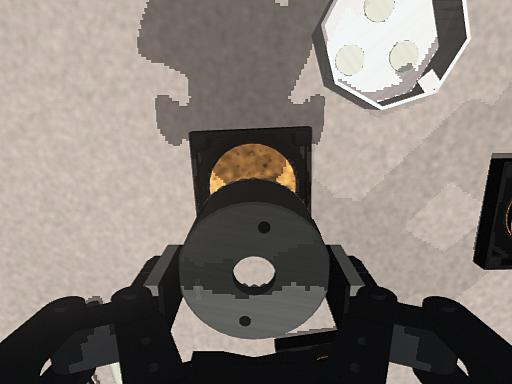

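Large nest with its cork at (252,165), with the saw held level above it at (254,270). Aligned within 2 mm, so I'm lowering.

Emit:
servo_tool(
  increments=[
    {"tx": 0, "ty": -0.014, "tz": 0.25, "ax": 0, "ay": 0, "az": 0},
    {"tx": 0, "ty": -0.014, "tz": 0.5, "ax": 0, "ay": 0, "az": 0},
    {"tx": 0, "ty": -0.014, "tz": 0.68, "ax": 0, "ay": 0, "az": 0},
    {"tx": 0, "ty": -0.014, "tz": 0.75, "ax": 0, "ay": 0, "az": 0},
    {"tx": 0, "ty": -0.014, "tz": 0.75, "ax": 0, "ay": 0, "az": 0},
  ],
)

```text
t: 27.9
position: [0.4298, -0.2313, 0.0647]
orientation: [-0.007, -3.141, -0.001]
force: [0.4, 0.8, -2.8]
width: 0.0616
finger_force: 66.5
```

Emit:
servo_tool(
  increments=[
    {"tx": 0, "ty": 0, "tz": 0.03, "ax": 0, "ay": 0, "az": 0},
    {"tx": 0, "ty": 0, "tz": 0.06, "ax": 0, "ay": 0, "az": 0},
    {"tx": 0, "ty": 0, "tz": 0.09, "ax": 0, "ay": 0, "az": 0},
    {"tx": 0, "ty": 0, "tz": 0.09, "ax": 0, "ay": 0, "az": 0},
  ],
)

```text
t: 28.4
position: [0.4293, -0.2318, 0.0539]
orientation: [-0.009, -3.141, -0.001]
force: [-0.1, -0.9, -2.6]
width: 0.0621
finger_force: 66.5
```

Emit:
servo_tool(
  increments=[
    {"tx": 0, "ty": 0, "tz": 0.01, "ax": 0, "ay": 0, "az": 0},
    {"tx": 0, "ty": 0, "tz": 0.02, "ax": 0, "ay": 0, "az": 0},
    {"tx": 0, "ty": 0, "tz": 0.03, "ax": 0, "ay": 0, "az": 0},
    {"tx": 0, "ty": 0, "tz": 0.035, "ax": 0, "ay": 0, "az": 0},
    {"tx": 0, "ty": 0, "tz": 0.035, "ax": 0, "ay": 0, "az": 0},
  ],
)

```text
t: 29.02
position: [0.4295, -0.2318, 0.0504]
orientation: [0.008, 3.141, -0.0]
force: [-2.3, 1.2, 4.8]
width: 0.062
finger_force: 67.2
```

Contact. Releasing and retreating.

Emit:
servo_tool(
  increments=[
    {"tx": 0, "ty": 0, "tz": 0, "ax": 0, "ay": 0, "az": 0},
    {"tx": 0, "ty": 0, "tz": 0, "ax": 0, "ay": 0, "az": 0},
    {"tx": 0, "ty": 0, "tz": 0, "ax": 0, "ay": 0, "az": 0},
    {"tx": 0, "ty": 0, "tz": 0, "ax": 0, "ay": 0, "az": 0},
  ],
  hand=-1,
)

```text
t: 29.52
position: [0.4296, -0.2318, 0.0498]
orientation: [0.008, 3.141, 0.0]
force: [-0.4, -0.6, 0.0]
width: 0.0849
finger_force: 0.0
```

Emit:
servo_tool(
  increments=[
    {"tx": 0, "ty": 0, "tz": -0.3, "ax": 0, "ay": 0, "az": 0},
    {"tx": 0, "ty": 0, "tz": -0.7, "ax": 0, "ay": 0, "az": 0},
    {"tx": 0, "ty": 0, "tz": -1.0, "ax": 0, "ay": 0, "az": 0},
    {"tx": 0, "ty": 0, "tz": -1.0, "ax": 0, "ay": 0, "az": 0},
    {"tx": 0, "ty": 0, "tz": -1.0, "ax": 0, "ay": 0, "az": 0},
  ],
)

```text
t: 30.15
position: [0.4289, -0.2315, 0.1691]
orientation: [-0.008, -3.14, -0.001]
force: [-0.2, 0.5, -0.2]
width: 0.0854
finger_force: 0.0
```

```bash
python3 look.py .428 -.231 .051; python3 - <<'E'
from h import *
from bench import viewer
c=viewer.read_camera('side'); cv2.imwrite('pics/side1.png',c['frame'][:,:,::-1])
P=cloud(c)
for n,x,y,h,r in (('small',.626,-.155,.051,.03),('med',.4534,.0194,.051,.035),('large',.428,-.231,.051,.045),('arbor',.436,.262,.122,.02)):
    q=P[(np.hypot(P[...,0]-x,P[...,1]-y)<r)&(abs(P[...,2]-h)<.005)]; print(n,len(q),((q.max(0)+q.min(0))/2).round(4) if len(q) else '', (q.max(0)-q.min(0)).round(3) if len(q) else '')
E
```

```text
30.15 [ 0.4289 -0.2315  0.1691] [-8.4000e-03 -3.1404e+00 -1.3000e-03] 0.0854 0.0 [-0.19  0.46 -0.21]
0.051 4833 [ 0.4281 -0.2322  0.05  ] [0.0637 0.0634 0.004 ]
small 75 [ 0.6294 -0.1547  0.0496] [0.036 0.037 0.007]
med 197 [0.4559 0.0201 0.0496] [0.048 0.053 0.007]
large 200 [ 0.4299 -0.2303  0.0499] [0.061 0.068 0.008]
arbor 23 [0.4394 0.2639 0.1214] [0.01  0.01  0.006]
```

View pics/side1.png

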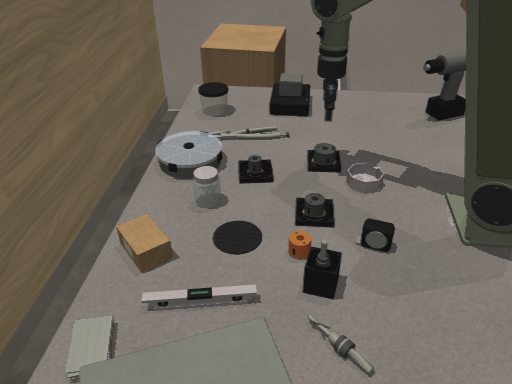

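All in place: the arbor in its stand at (322,265) and the saws in their nests at (255,167), (314,207) and (324,157). The jar at (206,188) and the level at (200,297) haven't moved.

```bash
python3 -c "
from bench import workorder
print(workorder.finish_job())"
```

```text
the job is handed in; nothing more can be done
None
```

I handed the job in at about 30 s: the arbor is home in its stand, all three saws are flat in their own recesses, and the jar and level did not visibly move; `finish_job()` returned no verdict.

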